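# Point the canister's spout back over its drip cup

## Task

Set the torch that stands in front of the canister aside, then turn the canister about its upright axis until its spout points straight at the fin on the drip cup, with the spout's tip over the middle of the cup and the canister standing centred on its round base plate. Then put the torch back, upright, in the middle of its round rubber mat. Do not knock anything over and leave the charger and the socket tray where they are.

Things in the scene. Friction and masses are not known exactly. Their poses are not given: they have to be found in the camera images.
- canister: Loose red plastic round canister, 0.4-0.85 kg, 84 mm across, body 100 mm high, shoulder to z 118, screw top 60 mm across to z 134, screwed tight (turns with it). Origin: centre of underside; z up; x along the spout, on one side only, reaching 108 mm from the axis, 66 to 111 mm up, up to 24 mm thick. Stands free on the stand's base plate; can be lifted or turned there.
- grip_bar (a point): Centre of the upright grip bar on the canister's screw top: 58 mm long along the canister's x, 16 mm wide along its y, 36 mm high (134 to 170 mm above the canister's underside); 152 mm above the underside, on the canister's axis.
- spout_tip (a point): Middle of the black end of the spout (22 mm across), 105 mm from the canister's axis along its x and 100 mm above its underside.
- stand: Drip stand, fixed to the shelf: round steel base plate 104 mm across, 4 mm thick, on which the canister stands, with a drip cup on one side. Origin: centre of the plate's underside, on the shelf (z = 0); z up; x points from the plate's centre to the cup. The mark: an upright steel fin 10 mm wide, 40 mm high on the cup's outer rim, 131 mm from the centre along x.
- cup_mid (a point): Centre of the mouth of the drip cup (aluminium, round, 48 mm across, 24 mm high), 105 mm from the base plate's centre along the stand's x, 24 mm above the shelf.
- torch: Loose black torch, 0.24-0.39 kg, 180 mm high, upright, lens down: head 52 mm across up to z 34, tapering to a round barrel 34 mm across from z 52 to the tail. Origin: centre of its underside; z up. Starts on its mat, 87 to 103 mm from the canister's axis, blocking the spout's short (clockwise from above) way to the drip cup. Which way its button faces does not matter.
- mat: Round black rubber mat, 60 mm across and 2 mm thick, fixed to the shelf: the torch's place. Origin: centre of its underside on the shelf.
- charger: Bystander: blue battery charger, loose, 120 mm along its x, 130 mm along its y, 76 mm high. Origin: centre of its underside.
- socket_tray: Bystander: aluminium tray with sockets, loose, 180 mm along its x, 100 mm along its y, 34 mm high. Origin: centre of its underside.

How it is judged:
On the way, in this order (a step that is already met when the one before it is completed fails the run):
1. the torch stands upright on the shelf, released, more than 60 mm away from the middle of its mat (horizontal distance between torch and mat above 0.06 m and angle between torch's own z axis and vertical below 0.08 rad and linear speed of torch below 0.02 m/s and contact force between the fingers and torch below 0.1 N and height (world z) of torch below 0.01 m), for 0.2 s.
2. with the torch still more than 60 mm from its mat's middle, the canister stands released on its base plate with its spout over the drip cup, pointing at the fin (horizontal distance between torch and mat above 0.06 m and horizontal distance between spout_tip and cup_mid below 0.014 m and angle between the x axis of canister and the x axis of stand, either way round below 0.14 rad and horizontal distance between canister and stand below 0.012 m and height (world z) of canister below 0.009 m and angle between canister's own z axis and vertical below 0.06 rad and contact force between the fingers and canister below 0.1 N), for 0.2 s.
At the end, for the whole second after the job is handed in: The canister stands upright and at rest, within 12 mm of the middle of its base plate, its spout pointing at the fin within 8 degrees (0.14 rad) and its tip within 14 mm of the middle of the drip cup; the torch stands upright and at rest within 15 mm of the middle of its mat; both are released (horizontal distance between spout_tip and cup_mid below 0.014 m and angle between the x axis of canister and the x axis of stand, either way round below 0.14 rad and horizontal distance between canister and stand below 0.012 m and height (world z) of canister below 0.009 m and angle between canister's own z axis and vertical below 0.06 rad and contact force between the fingers and canister below 0.1 N and linear speed of each of canister, torch below 0.02 m/s and horizontal distance between torch and mat below 0.015 m and height (world z) of torch below 0.007 m and angle between torch's own z axis and vertical below 0.08 rad and contact force between the fingers and torch below 0.1 N); the robot touches nothing.
It fails at once if the canister is tipped by more than 0.4 rad (angle between canister's own z axis and vertical above 0.4 rad).
It fails at once if the torch is tipped by more than 0.5 rad (angle between torch's own z axis and vertical above 0.5 rad).
It fails at once if the charger is moved by more than 20 mm (distance of charger from where it was at the start of the episode above 0.02 m).
It fails at once if the socket tray is moved by more than 20 mm (distance of socket_tray from where it was at the start of the episode above 0.02 m).
It also fails if it takes over 61 s, if anything falls off the work surface, if the arm or the gripper's body presses on something with over 40 N, if the wrist force passes 120 N, or if a joint passes its speed limit or range.

## Robot

A 7-joint arm with a two-finger parallel gripper is mounted at the origin on the work surface. World frame = base frame: x ahead of the robot, y to its left, z up, the work surface at z = 0. Lengths are in m, angles in rad, forces in N, time in s.
With the tool pointing down it reaches from about 0.4 to 0.85 m from the base axis. Payload 10.4 kg.
Tool frame: the origin (TCP) lies at the very end of the fingers, on their centre line; the grasp point (between the pads) lies 19 mm behind it (grip_point_offset is the distance from the TCP to the grasp point, in m); z points along the fingers, y is the line along which they close (so a half turn about z gives the same grasp; the last joint's range is limited). The gripper opens to 87 mm and grips with 3 to 60 N. Pads are 19 mm wide; open, the fingers measure 117 mm over their backs; the gripper's body (75 mm by 190 mm) begins 51 mm behind the grasp point.
Start: joints at [1.3, 0.332, -0.065, 1.46, 0.022, 1.35, -0.088], TCP at [0.153, -0.606, 0.223] pointing down, gripper open.
Joint ranges: [-2.6, 2.6], [-0.5, 2.12], [-1.47, 1.34], [0.16, 2.42], [-1.27, 4.41], [0.06, 2.06], [-2.6, 2.6]. Speed limits (rad/s): [2.22, 2.22, 2.79, 2.79, 3.14, 3.14, 3.14].

## Interface

Orientations are given as a unit quaternion [x, y, z, w].
In Python, from bench import * gives the robot as it stands.
- The arm moves only by the tool play_rows, never from a script. Its argument "increments" is text: rows parted by semicolons, each of 7 numbers parted by spaces: the turn, a rotation vector about the tool's x, y, z in rad, then the shift along the tool's x, y, z in m, then the opening, from 0 (shut) to 1 (fully open). A call has 1 to 8 rows; each row is the pose to reach, as a shift and turn from the pose commanded when the call began, along the tool's axes at that moment; what a row does not reach only later rows make up. A row lasts 1/10 s, in which the tool goes at most 50 mm and 8.59 degrees, less where a joint would pass 70% of its speed; a pose out of reach is approached as far as the arm can. A call with a gripper value outside its range is refused whole. The fingers move at their own pace and stop on an object; "grip_force" is the grip in N (left out, the last holds). Time passes only in rows, so rows that repeat a pose let the fingers close. It gives the time, the measured TCP pose, the force, the opening and the grip force at its end, in the units of the state.
- read_state(): the state, without advancing time (a new reading comes with each control period).
- camera(name): name is "scene" or "top"; returns a dict with "color" (400x640x3 uint8, red, green, blue), "fx", "fy", "cx", "cy" (pixels), "camera_from_world" (4x4, takes a point from world to camera coordinates). Camera axes: x right, y down, z forward; pixel columns grow to the right and rows downward; lengths in m; the calibration is good to about 2 mm. A picture is of the moment at which its call begins. There is no depth.
- close_job(): hands the job in; it is judged then, once.
The state is a dict: "time": time; "joint_positions": joint angles; "joint_vel": joint speeds; "joint_torque": joint torques, N m; "ee_pos": TCP position; "eef_rot": TCP orientation; "ft_force": force on the tool from outside, world axes, zero at the start; "torque": the same for the moment, N m; "width": finger opening in m; "grip_force": force on a finger pad.
Only numpy, scipy, OpenCV 4.12 (cv2) and the standard library are available. Lean on these libraries where they do the work, as an engineer would, in place of code of your own. Each camera call takes 0.05 s, during which the arm holds its last target. There are 200 camera calls.

## Working session

There is one attempt and no reset: what is moved stays moved. The work goes in short steps, Python scripts to look and compute and a tool call to move; the robot and the scene stay as the last step left them, time stands still between calls to the robot, and variables do not carry over. Pictures are saved under pics/ and viewed, at most 11 in all, crops included, and the job is handed in when it is done.

Besides the shell and the picture viewer there is one more tool, called after "Call:" by a JSON object that holds its "fn" and its "kwargs", one argument or row to a line. play_rows: Moves the arm, as the interface text tells. Its arguments: {"type":"object","properties":{"increments":{"type":"string"},"grip_force":{"type":"number"}},"required":["increments"]}

```bash
mkdir -p pics; ls
python3 - <<'E'
from bench import *
import cv2,numpy as np,json
s=read_state();print({k:np.round(v,3) for k,v in s.items()})
for n in("scene","top"):
    c=camera(n);cv2.imwrite(f"pics/{n}0.png",c["color"][:,:,::-1]);print(n,c["fx"],c["fy"],c["cx"],c["cy"],np.round(c["camera_from_world"],3).tolist())
E
```

```text
pics
{'time': np.float64(0.0), 'joint_positions': array([ 1.3  ,  0.333, -0.065,  1.461,  0.022,  1.35 , -0.089]), 'joint_vel': array([ 0.002,  0.   , -0.001,  0.002,  0.   ,  0.   , -0.002]), 'joint_torque': array([-1.0000e-03, -6.2325e+01,  2.4000e-02, -3.8990e+01, -6.1000e-02,
        4.0000e-02,  0.0000e+00]), 'ee_pos': array([ 0.153, -0.606,  0.222]), 'eef_rot': array([ 0.992,  0.124, -0.   , -0.001]), 'ft_force': array([-1.253,  0.649,  0.883]), 'torque': array([-0.015,  0.032, -0.016]), 'grip_force': np.float64(0.0), 'width': np.float64(0.087)}
scene 379.0789723169692 379.0789723169692 318.6590205435703 207.68822908539278 [[-0.298, 0.954, 0.006, 0.193], [0.659, 0.21, -0.722, -0.328], [-0.69, -0.212, -0.692, 1.494], [0.0, 0.0, 0.0, 1.0]]
top 456.69526964245455 456.69526964245455 319.6804822726706 204.5025943034791 [[-0.029, -1.0, -0.003, 0.012], [-0.996, 0.029, -0.081, 0.605], [0.081, 0.001, -0.997, 1.229], [0.0, 0.0, 0.0, 1.0]]
```

View pics/scene0.png

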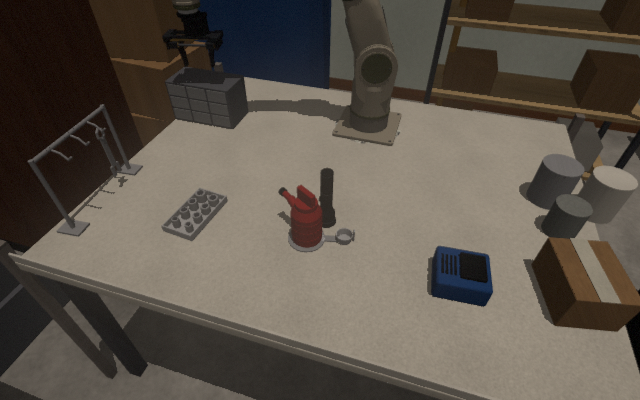

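View pics/top0.png

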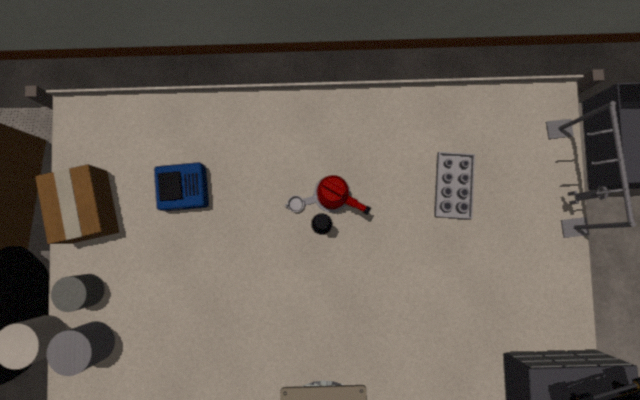

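The scene view shows the canister at about (306,220) with its spout to the left, the torch at (327,200) and the cup at (344,237). In the top view they are at (333,192), (321,224) and (296,204), and the spout tip is at (368,210). Next I'll enlarge both views to measure.

Run:
```python
import cv2,numpy as np
a=cv2.imread("pics/scene0.png")[150:260,260:380];b=cv2.imread("pics/top0.png")[160:250,270:390]
f=lambda i:cv2.convertScaleAbs(cv2.resize(i,None,fx=5,fy=5,interpolation=cv2.INTER_CUBIC),alpha=1.8)
cv2.imwrite("pics/sc1.png",f(a));cv2.imwrite("pics/tc1.png",f(b))
```

```text
(no output)
```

View pics/sc1.png

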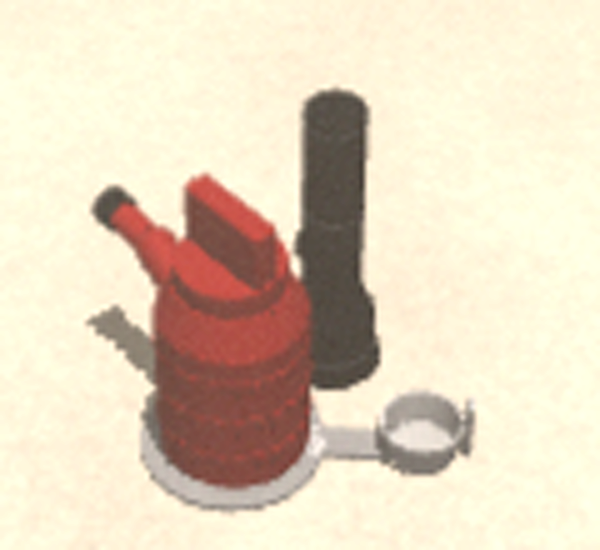

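View pics/tc1.png

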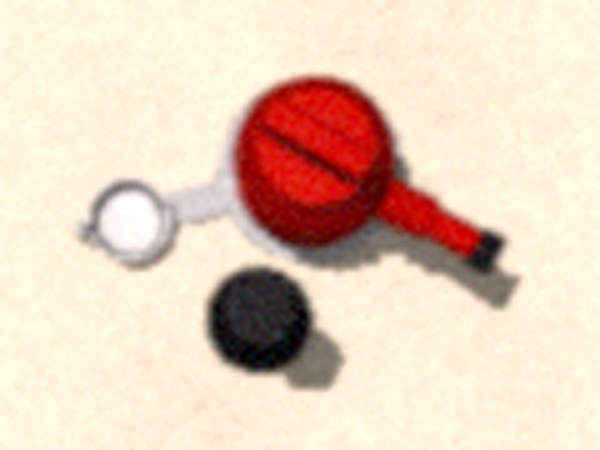

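The enlarged views show the bar, spout tip, cup, fin and part of the plate clearly. In the scene crop the torch tail is at (336,105) and the cup mouth at (422,420). In the top crop the cup is at (130,221), the fin at (88,230), the torch head at (260,320) and the spout tip at (487,250). Next I'll measure with masks.

```bash
cat > h.py <<'E'
from bench import *
import cv2,numpy as np
from scipy.optimize import least_squares
def ray(c,p):
    p=np.atleast_2d(np.asarray(p,float));T=c["camera_from_world"];R=T[:3,:3]
    d=np.c_[(p[:,0]-c["cx"])/c["fx"],(p[:,1]-c["cy"])/c["fy"],np.ones(len(p))]@R
    return -R.T@T[:3,3],d
def onz(c,p,z):
    o,d=ray(c,p);return (o+d*((z-o[2])/d[:,2])[:,None])[:,:2]
def tri(c1,p1,c2,p2):
    o1,d1=ray(c1,p1);o2,d2=ray(c2,p2);d1=d1[0];d2=d2[0]
    s=np.linalg.lstsq(np.c_[d1,-d2],o2-o1,rcond=None)[0];a=o1+s[0]*d1;b=o2+s[1]*d2
    return (a+b)/2,np.linalg.norm(a-b)
def circ(xy,r):
    f=least_squares(lambda q:np.hypot(*(xy-q).T)-r,xy.mean(0),loss="soft_l1",f_scale=.001);return f.x,np.sqrt(np.mean(f.fun**2))
def masks(c):
    h=cv2.cvtColor(c["color"],cv2.COLOR_RGB2HSV).astype(int)
    red=((h[...,0]<10)|(h[...,0]>170))&(h[...,1]>130)&(h[...,2]>40)
    blk=(h[...,2]<48)&~red
    return red.astype(np.uint8),blk.astype(np.uint8),h
def blobs(m,box,amin=15):
    x0,y0,x1,y1=box;z=np.zeros_like(m);z[y0:y1,x0:x1]=m[y0:y1,x0:x1]
    cs=cv2.findContours(z,cv2.RETR_EXTERNAL,cv2.CHAIN_APPROX_NONE)[0]
    return sorted([k for k in cs if cv2.contourArea(k)>=amin],key=cv2.contourArea,reverse=True)
E
python3 - <<'E'
from h import *
S=camera("scene");T=camera("top")
for n,c,box in(("S",S,(260,150,380,260)),("T",T,(270,160,390,250))):
    r,b,h=masks(c)
    for nm,m in(("red",r),("blk",b)):
        for k in blobs(m,box,8):
            M=cv2.moments(k);print(n,nm,cv2.contourArea(k),round(M["m10"]/M["m00"],1),round(M["m01"]/M["m00"],1),cv2.boundingRect(k))
x=lambda p,o:np.array(p)/5+o-.4
so=np.array([260,150]);to=np.array([270,160])
print("tip",tri(S,x((113,208),so),T,x((487,251),to)))
print("cup",tri(S,x((422,420),so),T,x((130,221),to)))
print("cup onz",onz(S,x((422,420),so),.024),onz(T,x((130,221),to),.024))
print("tail",onz(S,x((336,107),so),.18))
print("torch head T",onz(T,x((260,320),to),.03),onz(T,x((260,320),to),.0))
arcS=np.array([(142,440),(150,467),(170,487),(200,502),(235,508),(270,503),(300,487),(320,462)])
print("plate S",circ(onz(S,x(arcS,so),.002),.052))
arcT=np.array([(240,113),(232,135),(227,165),(240,218),(258,240),(280,254)])
print("plate T",circ(onz(T,x(arcT,to),.004),.052))
print("fin",onz(T,x((88,230),to),.03))
E
```

```text
S red 646.0 303.8 208.2 (282, 185, 40, 46)
S blk 219.5 327.2 209.7 (320, 195, 16, 32)
S blk 55.5 325.6 185.8 (322, 178, 11, 17)
T red 926.0 335.8 193.7 (317, 176, 50, 36)
T blk 289.0 321.5 223.8 (312, 214, 20, 20)
T blk 22.5 366.4 210.7 (363, 207, 7, 8)
tip (array([ 0.58153894, -0.12700936,  0.1023435 ]), np.float64(0.0003349084708899312))
cup (array([0.60919685, 0.06074832, 0.0200547 ]), np.float64(0.0003790047904321762))
cup onz [[0.61269153 0.06164231]] [[0.60890838 0.06035291]]
tail [[ 0.55270324 -0.00872151]]
torch head T [[ 0.55226519 -0.0093853 ]] [[ 0.55343347 -0.00945714]]
plate S (array([ 0.63604775, -0.03910289]), np.float64(0.0005246643680466097))
plate T (array([ 0.63685543, -0.04449784]), np.float64(0.0008699277656118908))
fin [[0.60414376 0.08309276]]
```

```bash
cat >> h.py <<'E'
from scipy.spatial.transform import Rotation as Ro
def go(x,y,z,yaw=None):
    s=read_state();R=Ro.from_quat(s["eef_rot"]);t=R.as_matrix()
    y0=np.degrees(np.arctan2(t[1,0],t[0,0]))
    if yaw is None:yaw=y0
    G=Ro.from_euler("z",yaw,degrees=True)*Ro.from_euler("x",180,degrees=True)
    print("t",round(float(s["time"]),2),"yaw",y0.round(2),"pos",s["ee_pos"].round(4),"rotvec",(R.inv()*G).as_rotvec().round(4),"shift",(t.T@(np.array([x,y,z])-s["ee_pos"])).round(4),"q",s["joint_positions"].round(2),"F",s["ft_force"].round(1),"w",round(float(s["width"]),4))
E
python3 - <<'E'
from h import *
T=camera("top");S=camera("scene")
r,b,h=masks(T);k=blobs(r,(270,160,390,250))[0].reshape(-1,2).astype(float)
xy=onz(T,k,.104);m=np.hypot(*(xy-[.636,-.041]).T)<.05
print("can T",circ(xy[m],.042),m.sum())
r,b,h=masks(S);k=blobs(r,(260,150,380,260))[0].reshape(-1,2)
v=(T["camera_from_world"]);print("camT",(-v[:3,:3].T@v[:3,3]).round(3))
so=np.array([260,150]);to=np.array([270,160]);x=lambda p,o:np.array(p)/5+o-.4
aS=np.array([(162,440),(175,463),(200,480),(235,487),(270,482),(297,465),(308,445)])
print("can base S",circ(onz(S,x(aS,so),.004),.042))
e=onz(S,x([(199,180),(268,235)],so),.174);print("bar S",e,e.mean(0),np.linalg.norm(e[0]-e[1]))
go(.5525,-.009,.222)
E
```

```text
can T (array([ 0.63000424, -0.04012769]), np.float64(0.001746383871468486)) 88
camT [ 0.504 -0.006  1.273]
can base S (array([ 0.63337827, -0.03895875]), np.float64(0.0004366594931869821))
bar S [[ 0.62326697 -0.0597931 ]
 [ 0.65202769 -0.01389069]] [ 0.63764733 -0.03684189] 0.0541683432939147
t 0.3 yaw 14.2 pos [ 0.1533 -0.6058  0.2223] rotvec [-0.0004 -0.      0.    ] shift [ 5.334e-01 -4.806e-01  5.000e-04] q [ 1.3   0.33 -0.06  1.46  0.02  1.35 -0.09] F [-1.2 -0.6 -0.7] w 0.087
```

Call:
{"fn": "play_rows", "kwargs": {
  "increments": "0 0 0 0.035 -0.03 0 1;0 0 0 0.07 -0.06 0 1;0 0 0 0.1 -0.09 0 1;0 0 0 0.135 -0.12 0 1;0 0 0 0.17 -0.15 0 1;0 0 0 0.2 -0.18 0 1;0 0 0 0.235 -0.21 0 1;0 0 0 0.266 -0.24 0 1"
}}

```text
time: 1.1
ee_pos: [0.3533, -0.3062, 0.2228]
eef_rot: [0.992, 0.124, 0.0, 0.0]
ft_force: [0.8, -0.0, -0.3]
width: 0.0869
grip_force: 0.0
```

Call:
{"fn": "play_rows", "kwargs": {
  "increments": "0 0 0 0.035 -0.03 0 1;0 0 0 0.07 -0.06 0 1;0 0 0 0.1 -0.09 0 1;0 0 0 0.135 -0.12 0 1;0 0 0 0.17 -0.15 0 1;0 0 0 0.2 -0.18 0 1;0 0 0 0.235 -0.21 0 1;0 0 0 0.267 -0.24 0 1"
}}

```text
time: 1.9
ee_pos: [0.5532, -0.0083, 0.2227]
eef_rot: [0.992, 0.123, 0.0, 0.0]
ft_force: [0.2, -0.6, 0.1]
width: 0.0871
grip_force: 0.0
```

Run:
```python
from h import *
go(.5525,-.009,.13,14.2)
```

```text
t 1.9 yaw 14.17 pos [ 0.5532 -0.0083  0.2227] rotvec [ 0.0003 -0.0006 -0.0005] shift [-0.0009  0.0004  0.0927] q [ 0.51  0.24 -0.67  1.63  0.15  1.33 -1.5 ] F [ 0.2 -0.6  0.1] w 0.0871
```

Call:
{"fn": "play_rows", "kwargs": {
  "increments": "0 0 0 -0.001 0 0.04 1;0 0 0 -0.001 0 0.075 1;0 0 0 -0.001 0 0.092 1;0 0 0 -0.001 0 0.092 0;0 0 0 -0.001 0 0.092 0;0 0 0 -0.001 0 0.092 0;0 0 0 -0.001 0 0.092 0;0 0 0 -0.001 0 0.092 0",
  "grip_force": 25
}}

```text
time: 2.7
ee_pos: [0.5518, -0.0102, 0.1314]
eef_rot: [0.992, 0.124, 0.001, 0.0]
ft_force: [0.6, -0.4, 0.1]
width: 0.0548
grip_force: 0.0
```

Call:
{"fn": "play_rows", "kwargs": {
  "increments": "0 0 0 0 0 0 0;0 0 0 0 0 0 0;0 0 0 0 0 -0.01 0;0 0 0 0 0 -0.02 0;0 0 0 0 0 -0.03 0;0 0 0 0 0 -0.03 0"
}}

```text
time: 3.3
ee_pos: [0.5523, -0.01, 0.1625]
eef_rot: [0.992, 0.124, 0.001, 0.0]
ft_force: [-0.4, 0.1, -3.3]
width: 0.0333
grip_force: 25.0
```

Run:
```python
from h import *
go(.485,.105,.13,14.2)
T=camera("top");S=camera("scene")
f=lambda i:cv2.convertScaleAbs(cv2.resize(i[:,:,::-1],None,fx=4,fy=4,interpolation=cv2.INTER_CUBIC),alpha=2)
cv2.imwrite("pics/c2.png",f(S["color"][150:260,260:400]))
```

```text
t 3.3 yaw 14.19 pos [ 0.5523 -0.01    0.1625] rotvec [ 0.001  -0.0026 -0.0001] shift [-0.0371 -0.1281  0.0322] q [ 0.5   0.28 -0.66  1.71  0.18  1.21 -1.53] F [-0.4  0.1 -3.3] w 0.0333
```

View pics/c2.png

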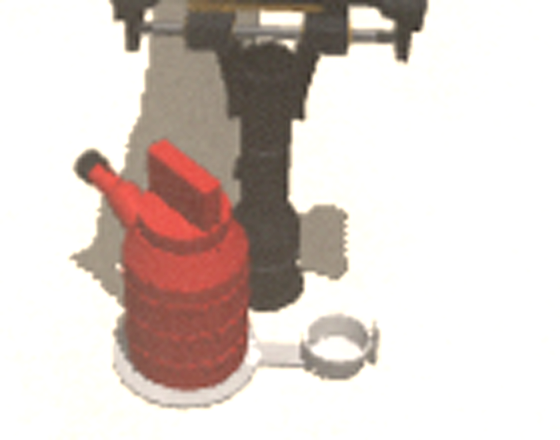

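The scene crop shows the torch held upright between the fingers, lifted off its mat at about (270,290), with the canister undisturbed. I'll carry it aside and set it down.

Call:
{"fn": "play_rows", "kwargs": {
  "increments": "0 0 0 -0.009 -0.03 0 0;0 0 0 -0.018 -0.06 0 0;0 0 0 -0.027 -0.09 0 0;0 0 0 -0.035 -0.115 0 0;0 0 0 -0.037 -0.128 0 0;0 0 0 -0.037 -0.128 0.012 0;0 0 0 -0.037 -0.128 0.024 0;0 0 0 -0.037 -0.128 0.03 0"
}}

```text
time: 4.2
ee_pos: [0.4861, 0.1041, 0.1311]
eef_rot: [0.992, 0.123, 0.001, -0.0]
ft_force: [-3.7, -1.3, 36.1]
width: 0.0333
grip_force: 25.0
```

Call:
{"fn": "play_rows", "kwargs": {
  "increments": "0 0 0 0 0 0.002 0;0 0 0 0 0 0.002 0;0 0 0 0 0 0.002 0"
}}

```text
time: 4.5
ee_pos: [0.4871, 0.1044, 0.1307]
eef_rot: [0.992, 0.123, 0.003, -0.0]
ft_force: [-3.4, -0.5, 24.5]
width: 0.0335
grip_force: 25.0
```

Call:
{"fn": "play_rows", "kwargs": {
  "increments": "0 0 0 0 0 -0.002 0;0 0 0 0 0 -0.002 1;0 0 0 0 0 -0.002 1;0 0 0 0 0 -0.002 1;0 0 0 0 0 -0.002 1;0 0 0 0 0 -0.04 1;0 0 0 0 0 -0.08 1;0 0 0 0 0 -0.095 1"
}}

```text
time: 5.3
ee_pos: [0.4852, 0.1055, 0.2269]
eef_rot: [0.992, 0.124, 0.002, 0.0]
ft_force: [1.0, 0.9, -0.1]
width: 0.0811
grip_force: 0.0
```

Run:
```python
from h import *
go(.634,-.0385,.226,14.2)
T=camera("top");S=camera("scene")
f=lambda i:cv2.convertScaleAbs(cv2.resize(i[:,:,::-1],None,fx=4,fy=4,interpolation=cv2.INTER_CUBIC),alpha=2)
cv2.imwrite("pics/c3.png",np.hstack([f(S["color"][140:260,270:370]),f(T["color"][170:290,255:355])]))
```

```text
t 5.3 yaw 14.22 pos [0.4852 0.1055 0.2269] rotvec [ 0.0006 -0.004   0.0003] shift [0.1089 0.1761 0.0015] q [ 0.42  0.1  -0.76  1.76  0.07  1.31 -1.68] F [ 1.   0.9 -0.1] w 0.0811
```

View pics/c3.png

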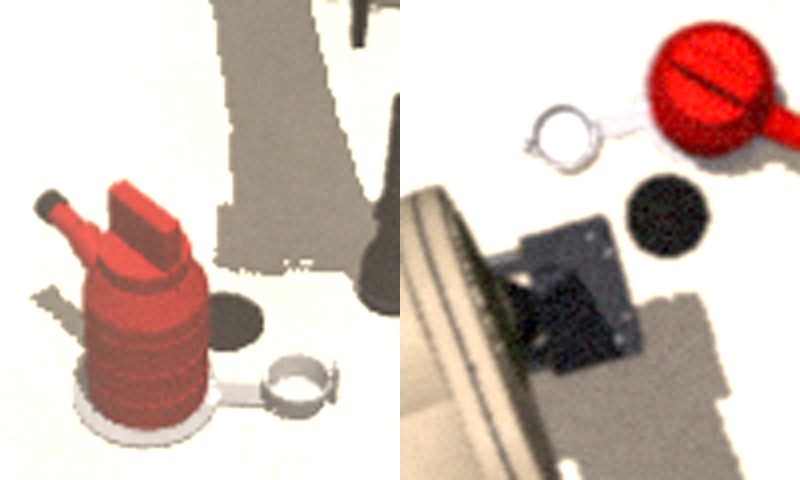

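The scene half shows the torch standing upright at right and the mat uncovered at (235,322). In the top half the mat is at (667,216), the cup at (565,138) and the bar runs from (670,62) to (755,108). I'll measure the mat and move over the canister, turning the tool.

Run:
```python
from h import *
T=camera("top");S=camera("scene")
r,b,h=masks(T);k=blobs(b,(308,208,336,240))[0].reshape(-1,2).astype(float)
print("mat T",circ(onz(T,k,.002),.03))
h=cv2.cvtColor(S["color"],cv2.COLOR_RGB2HSV)[...,2]
a=np.array([(225,293),(245,297),(260,310),(264,322),(260,337),(245,348),(225,350)])/4+[270,140]-.4
print("mat S",circ(onz(S,a,.002),.03))
```

```text
mat T (array([ 0.55580239, -0.00974043]), np.float64(0.004253875110412932))
mat S (array([ 0.55719672, -0.00756194]), np.float64(0.0006415080066539657))
```

Call:
{"fn": "play_rows", "kwargs": {
  "increments": "0 0 -0.12 0.018 0.028 -0.01 1;0 0 -0.24 0.036 0.057 -0.01 1;0 0 -0.36 0.055 0.088 -0.01 1;0 0 -0.48 0.073 0.117 -0.01 1;0 0 -0.6 0.09 0.146 -0.01 1;0 0 -0.72 0.109 0.176 -0.01 1;0 0 -0.84 0.109 0.176 -0.01 1;0 0 -0.96 0.109 0.176 -0.01 1"
}}

```text
time: 6.3
ee_pos: [0.6327, -0.0399, 0.2309]
eef_rot: [0.822, 0.569, -0.001, -0.001]
ft_force: [0.0, 0.1, 0.4]
width: 0.0869
grip_force: 0.0
```

Call:
{"fn": "play_rows", "kwargs": {
  "increments": "0 0 -0.12 0 0 0 1;0 0 -0.24 0 0 0 1;0 0 -0.36 0 0 0 1;0 0 -0.48 0 0 0 1;0 0 -0.6 0 0 0 1;0 0 -0.72 0 0 0 1;0 0 -0.84 0 0 0 1;0 0 -0.96 0 0 0 1"
}}

```text
time: 7.1
ee_pos: [0.6323, -0.0389, 0.2316]
eef_rot: [0.465, 0.885, -0.0, -0.001]
ft_force: [-0.5, -0.7, 0.1]
width: 0.0873
grip_force: 0.0
```

Call:
{"fn": "play_rows", "kwargs": {
  "increments": "0 0 -0.12 0 0 0 1;0 0 -0.24 0 0 0 1;0 0 -0.36 0 0 0 1;0 0 -0.48 0 0 0 1;0 0 -0.6 0 0 0 1;0 0 -0.72 0 0 0 1;0 0 -0.84 0 0 0 1;0 0 -0.96 0 0 0 1"
}}

```text
time: 7.9
ee_pos: [0.6323, -0.0389, 0.2317]
eef_rot: [0.004, 1.0, 0.0, -0.001]
ft_force: [-0.3, -0.1, 0.1]
width: 0.0872
grip_force: 0.0
```

Run:
```python
from h import *
go(.634,-.0385,.226,-121.5)
```

```text
t 7.9 yaw 179.53 pos [ 0.6323 -0.0389  0.2317] rotvec [ 0.0015 -0.002  -1.0293] shift [-0.0017  0.0004  0.0057] q [ 0.74  0.57 -1.1   1.38  0.51  1.49  1.23] F [-0.3 -0.1  0.1] w 0.0872
```

Call:
{"fn": "play_rows", "kwargs": {
  "increments": "0 0 -0.13 0 0 0 1;0 0 -0.26 0 0 0 1;0 0 -0.39 -0.001 0 0 1;0 0 -0.52 -0.001 0 0 1;0 0 -0.65 -0.001 0 0 1;0 0 -0.78 -0.001 0 0 1;0 0 -0.91 -0.002 0 0 1;0 0 -1.03 -0.002 0 0 1"
}}

```text
time: 8.7
ee_pos: [0.6345, -0.0389, 0.2318]
eef_rot: [-0.489, 0.872, 0.001, -0.001]
ft_force: [-0.1, 0.2, -0.2]
width: 0.0867
grip_force: 0.0
```

Run:
```python
from h import *
go(.634,-.0385,.143,-121.5)
T=camera("top");S=camera("scene")
f=lambda i:cv2.convertScaleAbs(cv2.resize(i[:,:,::-1],None,fx=4,fy=4,interpolation=cv2.INTER_CUBIC),alpha=2)
cv2.imwrite("pics/c4.png",np.hstack([f(S["color"][130:260,270:370]),f(T["color"][160:290,255:355])]))
```

```text
t 8.7 yaw -121.43 pos [ 0.6345 -0.0389  0.2318] rotvec [ 0.0019 -0.0008  0.0012] shift [-0.0001  0.0004  0.0888] q [ 0.81  0.68 -1.29  1.37  0.65  1.56  2.18] F [-0.1  0.2 -0.2] w 0.0867
```

View pics/c4.png

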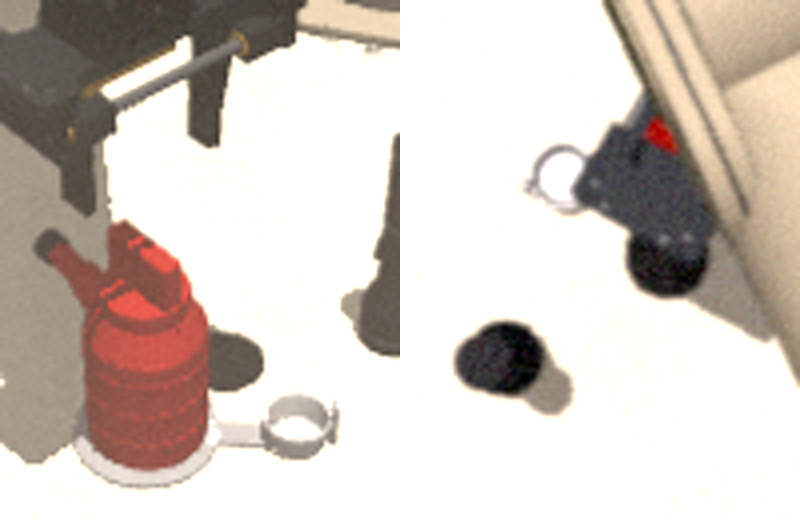

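The fingers straddle the bar with matching orientation: in the scene half they are at (80,190) and (205,130) and the bar is at (145,265). The torch stands well clear, at (500,358) in the top half. I'll descend and grip.

Call:
{"fn": "play_rows", "kwargs": {
  "increments": "0 0 0 0 0 0.04 1;0 0 0 0 0 0.07 1;0 0 0 0 0 0.086 1;0 0 0 0 0 0.086 1;0 0 0 0 0 0.086 0;0 0 0 0 0 0.086 0;0 0 0 0 0 0.086 0;0 0 0 0 0 0.086 0",
  "grip_force": 40
}}

```text
time: 9.6
ee_pos: [0.6353, -0.0389, 0.1484]
eef_rot: [-0.486, 0.874, -0.0, 0.0]
ft_force: [0.6, 0.4, -0.2]
width: 0.0627
grip_force: 0.0
```

Call:
{"fn": "play_rows", "kwargs": {
  "increments": "0 0 0 0 0 0 0;0 0 0 0 0 0 0;0 0 0 0 0 0 0;0 0 0 0 0 0 0;0 0 0 0 0 -0.003 0;0 0 0 0 0 -0.006 0;0 0 0 0 0 -0.006 0"
}}

```text
time: 10.3
ee_pos: [0.6347, -0.0391, 0.1535]
eef_rot: [-0.487, 0.874, 0.0, -0.0]
ft_force: [0.7, -0.4, -5.7]
width: 0.0159
grip_force: 40.0
```

Run:
```python
from h import *
go(.634,-.0385,.143,-121.5)
```

```text
t 10.3 yaw -121.77 pos [ 0.6347 -0.0391  0.1535] rotvec [ 0.0002 -0.0003 -0.0048] shift [-0.0001  0.0009  0.0105] q [ 0.81  0.74 -1.24  1.47  0.7   1.43  2.13] F [ 0.7 -0.4 -5.7] w 0.0159
```

Call:
{"fn": "play_rows", "kwargs": {
  "increments": "0 0 0.05 0 0 -0.002 0;0 0 0.15 0 0 -0.004 0;0 0 0.26 0 0 -0.004 0;0 0 0.37 0 0 -0.004 0;0 0 0.48 0 0 -0.004 0;0 0 0.59 0 0 -0.004 0;0 0 0.7 0 0 -0.004 0;0 0 0.8 0 0 -0.004 0"
}}

```text
time: 11.1
ee_pos: [0.6344, -0.0391, 0.1567]
eef_rot: [-0.106, 0.994, -0.0, -0.001]
ft_force: [-0.1, 0.2, -6.1]
width: 0.0157
grip_force: 40.0
```

Call:
{"fn": "play_rows", "kwargs": {
  "increments": "0 0 0.1 0 0 0 0;0 0 0.2 0 0 0 0;0 0 0.3 0 0 0 0;0 0 0.4 0 0 0 0;0 0 0.5 0 0 0 0;0 0 0.6 0 0 0 0;0 0 0.7 0 0 0 0;0 0 0.8 0 0 0 0"
}}

```text
time: 11.9
ee_pos: [0.6343, -0.039, 0.1567]
eef_rot: [0.29, 0.957, -0.0, -0.001]
ft_force: [0.2, -0.2, -6.3]
width: 0.0159
grip_force: 40.0
```

Call:
{"fn": "play_rows", "kwargs": {
  "increments": "0 0 0.1 0 0 0 0;0 0 0.2 0 0 0 0;0 0 0.3 0 0 0 0;0 0 0.4 0 0 0 0;0 0 0.5 0 0 0 0;0 0 0.6 0 0 0 0;0 0 0.69 0 0 0 0;0 0 0.73 0 0 0 0"
}}

```text
time: 12.7
ee_pos: [0.6343, -0.0389, 0.1567]
eef_rot: [0.612, 0.791, -0.0, -0.001]
ft_force: [-0.2, 0.1, -5.6]
width: 0.0155
grip_force: 40.0
```

Call:
{"fn": "play_rows", "kwargs": {
  "increments": "0 0 0 0 0 0 0;0 0 0 0 0 0 0"
}}

```text
time: 12.9
ee_pos: [0.6345, -0.0389, 0.157]
eef_rot: [0.61, 0.792, -0.0, -0.0]
ft_force: [-0.4, -0.2, -5.2]
width: 0.0159
grip_force: 40.0
```

Run:
```python
from h import *
go(.636,-.041,.154,104.3)
T=camera("top");S=camera("scene")
f=lambda i:cv2.convertScaleAbs(cv2.resize(i[:,:,::-1],None,fx=4,fy=4,interpolation=cv2.INTER_CUBIC),alpha=2)
cv2.imwrite("pics/c5.png",np.hstack([f(S["color"][140:260,270:370]),f(T["color"][160:280,270:370])]))
```

```text
t 12.9 yaw 104.82 pos [ 0.6345 -0.0389  0.157 ] rotvec [-0.001  -0.0002  0.0091] shift [-0.0024  0.0009  0.003 ] q [ 0.59  0.53 -0.82  1.48  0.39  1.31 -0.01] F [-0.4 -0.2 -5.2] w 0.0159
```

View pics/c5.png

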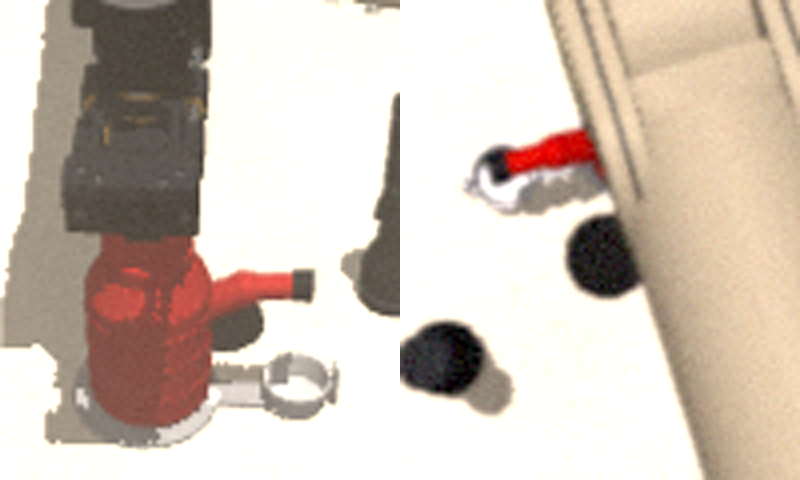

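The spout now points over the cup. In the scene half the tip is at (303,285) and the cup mouth at (300,378). In the top half the tip is at (495,163) and the cup centre is near (502,176). I'll triangulate the tip.

Run:
```python
from h import *
T=camera("top");S=camera("scene")
for c,box in((S,(340,200,352,218)),(T,(285,192,300,208))):
    r,b,h=masks(c)
    for k in blobs(b,box,5):
        M=cv2.moments(k);print(cv2.contourArea(k),M["m10"]/M["m00"],M["m01"]/M["m00"])
g=lambda p,o:np.array(p)/4+o-.375
ps=g((304,285),[270,140]);pt=g((95,163),[270,160]);print(ps,pt)
print(tri(S,ps,T,pt))
aS=np.array([(88,400),(100,412),(120,421),(150,425),(180,419),(203,402)])
print("can base",circ(onz(S,g(aS,[270,140]),.0125),.042))
pS=np.array([(78,398),(90,422),(112,438),(140,445),(175,440),(205,420)])
print("plate",circ(onz(S,g(pS,[270,140]),.002),.052))
cS=[(300,378)];print("cup S",onz(S,g(cS,[270,140]),.024))
for cc in((T,(310,212,332,240)),):
    r,b,h=masks(T);k=blobs(b,cc[1])[0].reshape(-1,2);print(k.min(0),k.max(0))
```

```text
5.0 345.3666666666667 212.8
19.0 293.82456140350877 200.6140350877193
[345.625 210.875] [293.375 200.375]
(array([0.61074694, 0.06110216, 0.10918406]), np.float64(0.00035889119005563254))
can base (array([ 0.63809286, -0.03931859]), np.float64(0.0012805659988828514))
plate (array([ 0.6343675 , -0.03882666]), np.float64(0.0013378565553209885))
cup S [[0.61405466 0.06376757]]
[312 214] [329 233]
```

The tip is within 2 mm of the cup's middle, so I'll lower the canister.

Call:
{"fn": "play_rows", "kwargs": {
  "increments": "0 0 0 -0.001 0 0.003 0;0 0 0 -0.001 0 0.006 0;0 0 0 -0.001 0 0.008 0;0 0 0 -0.001 0 0.009 0;0 0 0 -0.001 0 0.009 0"
}}

```text
time: 13.6
ee_pos: [0.6364, -0.0401, 0.1534]
eef_rot: [0.611, 0.792, 0.001, 0.002]
ft_force: [-11.7, -2.1, 30.1]
width: 0.0156
grip_force: 40.2
```

Call:
{"fn": "play_rows", "kwargs": {
  "increments": "0 0 0 0 0 -0.003 0;0 0 0 0 0 -0.004 0;0 0 0 0 0 -0.004 0"
}}

```text
time: 13.9
ee_pos: [0.636, -0.0402, 0.1533]
eef_rot: [0.611, 0.792, 0.0, 0.001]
ft_force: [0.4, -1.7, 4.5]
width: 0.0153
grip_force: 40.0
```

Run:
```python
from h import *
go(.636,-.041,.154,104.3)
T=camera("top");S=camera("scene")
f=lambda i:cv2.convertScaleAbs(cv2.resize(i[:,:,::-1],None,fx=4,fy=4,interpolation=cv2.INTER_CUBIC),alpha=2)
cv2.imwrite("pics/c6.png",np.hstack([f(S["color"][140:260,270:370]),f(T["color"][160:280,270:370])]))
```

```text
t 13.9 yaw 104.71 pos [ 0.636  -0.0402  0.1533] rotvec [0.0019 0.0009 0.0071] shift [-0.0007 -0.0002 -0.0007] q [ 0.59  0.53 -0.82  1.48  0.39  1.3  -0.01] F [ 0.4 -1.7  4.5] w 0.0153
```

View pics/c6.png

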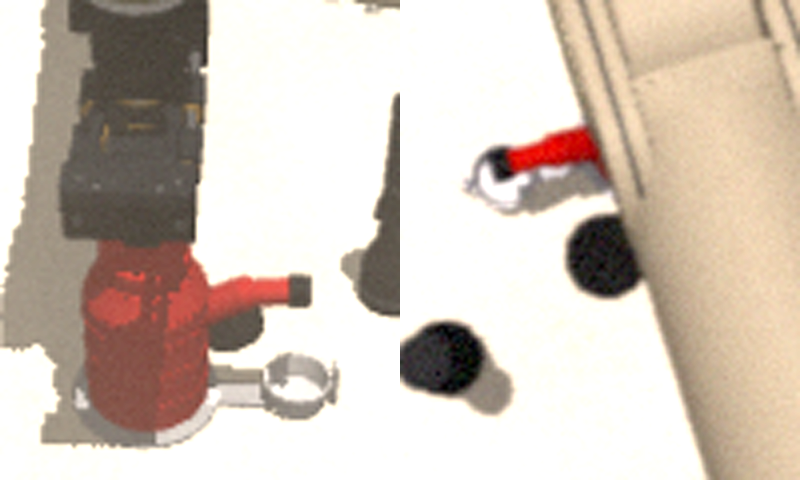

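The canister is down on the plate, with its base at (150,430) in the scene half and its tip above the cup. I'll release it, rise, and swing back towards the torch for an unobstructed measurement.

Call:
{"fn": "play_rows", "kwargs": {
  "increments": "0 0 0 0 0 0 1;0 0 0 0 0 0 1;0 0 0 0 0 0 1;0 0 0 0 0 0 1;0 0 0 0 0 0 1;0 0 0 0 0 -0.03 1;0 0 0 0 0 -0.06 1;0 0 0 0 0 -0.075 1"
}}

```text
time: 14.8
ee_pos: [0.6359, -0.0396, 0.2301]
eef_rot: [0.611, 0.792, 0.001, 0.001]
ft_force: [0.4, 0.4, -0.2]
width: 0.0718
grip_force: 0.0
```

Run:
```python
from h import *
go(.485,.105,.226,14.2)
```

```text
t 14.8 yaw 104.73 pos [ 0.6359 -0.0396  0.2301] rotvec [ 0.0027 -0.0016  1.5801] shift [ 0.1782 -0.1092  0.0037] q [ 0.59  0.48 -0.84  1.38  0.35  1.43  0.02] F [ 0.4  0.4 -0.2] w 0.0718
```

Call:
{"fn": "play_rows", "kwargs": {
  "increments": "0 0 0.13 0.022 -0.014 0 1;0 0 0.26 0.045 -0.027 0 1;0 0 0.39 0.067 -0.041 0 1;0 0 0.52 0.089 -0.055 0 1;0 0 0.65 0.111 -0.068 0 1;0 0 0.78 0.134 -0.082 0 1;0 0 0.91 0.156 -0.096 0 1;0 0 1.04 0.178 -0.109 0.002 1"
}}

```text
time: 15.6
ee_pos: [0.4835, 0.1051, 0.2253]
eef_rot: [0.924, 0.381, -0.0, 0.0]
ft_force: [0.1, 0.9, 1.1]
width: 0.0871
grip_force: 0.0
```

Call:
{"fn": "play_rows", "kwargs": {
  "increments": "0 0 0.13 0 0 0 1;0 0 0.26 0 0 0 1;0 0 0.39 0 0 0 1;0 0 0.5 0 0 0 1;0 0 0.54 0 0 0 1;0 0 0.54 0 0 0 1"
}}

```text
time: 16.2
ee_pos: [0.4843, 0.1044, 0.2252]
eef_rot: [0.992, 0.123, -0.0, 0.0]
ft_force: [-0.5, 0.3, -0.2]
width: 0.087
grip_force: 0.0
```

Run:
```python
from h import *
T=camera("top");S=camera("scene")
go(.485,.105,.13,14.2)
f=lambda i:cv2.convertScaleAbs(cv2.resize(i[:,:,::-1],None,fx=4,fy=4,interpolation=cv2.INTER_CUBIC),alpha=2)
cv2.imwrite("pics/c7.png",np.hstack([f(S["color"][140:260,280:380]),f(T["color"][160:280,255:355])]))
np.save("S7",S["color"]);np.save("T7",T["color"])
```

```text
t 16.3 yaw 14.29 pos [0.4844 0.1045 0.2253] rotvec [0.0001 0.0002 0.0015] shift [ 0.0008 -0.0004  0.0953] q [ 0.45  0.11 -0.8   1.76  0.08  1.31 -1.68] F [-0.7 -0.6  0. ] w 0.087
```

View pics/c7.png

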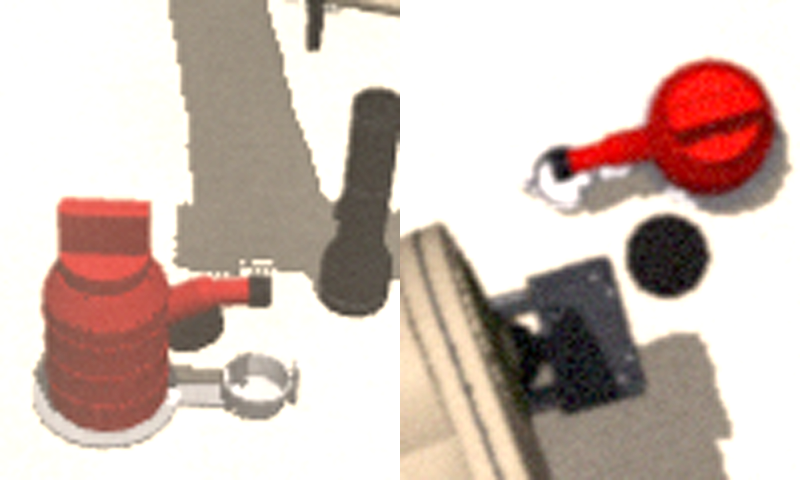

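The canister stands on its plate, spout over the cup: the tip is at (261,291) in the scene half and (562,162) in the top half. The torch is upright at (360,200), and the mat centre is at (667,256) in the top half. I'll check these as numbers.

Run:
```python
from h import *
T=camera("top");S=camera("scene")
s=lambda p:np.array(p)/4+[280,140]-.375
t=lambda p:np.array(p)/4+[155,160]-.375
print("tip",tri(S,s((261,291)),T,t((562,162))))
print("matT",onz(T,t((667.5,256)),.002))
g=cv2.cvtColor(T["color"],cv2.COLOR_RGB2GRAY)
m=(g<70).astype(np.uint8)
for k in blobs(m,(309,210,336,238),100):
    e=cv2.fitEllipse(k);print("mat ell",e,onz(T,e[0],.002),circ(onz(T,k.reshape(-1,2).astype(float),.002),.03))
aS=[(175,348),(195,347),(210,341),(220,331),(223,321)]
print("matS",circ(onz(S,s(aS),.002),.03))
pS=[(35,395),(45,420),(65,437),(100,446),(135,441),(160,425),(173,405)]
print("plate S",circ(onz(S,s(pS),.002),.052))
bS=[(48,405),(60,420),(80,429),(105,432),(135,426),(155,415),(166,402)]
print("can base S",circ(onz(S,s(bS),.004),.042))
# torch tail and head centre
print("torch tail",onz(S,s((378,101)),.18),"head",onz(S,s((354,290)),.0))
```

```text
tip (array([0.61147082, 0.05821056, 0.10359979]), np.float64(0.0023082646304511106))
matT [[ 0.55329415 -0.00917208]]
mat ell ((321.362060546875, 223.5539093017578), (19.360103607177734, 19.60831069946289), 152.12916564941406) [[ 0.55350311 -0.0087941 ]] (array([ 0.55333518, -0.00786062]), np.float64(0.003063014466056548))
matS (array([0.58312822, 0.037042  ]), np.float64(0.0074584897928531985))
plate S (array([ 0.63592175, -0.04063676]), np.float64(0.0014774013910750087))
can base S (array([ 0.63710975, -0.04046216]), np.float64(0.0011800595699046595))
torch tail [[0.48902521 0.10393217]] head [[0.48491979 0.10438597]]
```

Call:
{"fn": "play_rows", "kwargs": {
  "increments": "0 0 0 0.001 0 0.04 1;0 0 0 0.001 0 0.075 1;0 0 0 0.001 0 0.092 1;0 0 0 0.001 0 0.092 1;0 0 0 0.001 0 0.092 0;0 0 0 0.001 0 0.092 0;0 0 0 0.001 0 0.092 0;0 0 0 0.001 0 0.092 0",
  "grip_force": 30
}}

```text
time: 17.2
ee_pos: [0.4859, 0.1047, 0.1343]
eef_rot: [0.992, 0.124, 0.001, 0.0]
ft_force: [-0.2, 0.8, 0.5]
width: 0.0629
grip_force: 0.0
```

Call:
{"fn": "play_rows", "kwargs": {
  "increments": "0 0 0 0 0 0 0;0 0 0 0 0 0 0;0 0 0 0 0 0 0;0 0 0 0 0 0 0;0 0 0 0 0 -0.01 0;0 0 0 0 0 -0.02 0;0 0 0 0 0 -0.02 0"
}}

```text
time: 17.9
ee_pos: [0.4864, 0.105, 0.1553]
eef_rot: [0.992, 0.124, 0.001, 0.0]
ft_force: [0.3, 0.6, -2.2]
width: 0.0335
grip_force: 30.0
```

Run:
```python
from h import *
go(.554,-.0087,.135,14.2)
```

```text
t 17.9 yaw 14.2 pos [0.4864 0.105  0.1553] rotvec [ 0.0005 -0.0025 -0.    ] shift [0.0376 0.1268 0.0205] q [ 0.43  0.18 -0.8   1.85  0.14  1.17 -1.73] F [ 0.3  0.6 -2.2] w 0.0335
```

Call:
{"fn": "play_rows", "kwargs": {
  "increments": "0 0 0 0.009 0.03 0 0;0 0 0 0.018 0.06 0 0;0 0 0 0.027 0.09 0 0;0 0 0 0.034 0.115 0 0;0 0 0 0.038 0.127 0 0;0 0 0 0.038 0.127 0 0;0 0 0 0.038 0.127 0.008 0;0 0 0 0.038 0.127 0.013 0"
}}

```text
time: 18.7
ee_pos: [0.5527, -0.0073, 0.1398]
eef_rot: [0.992, 0.125, -0.0, -0.0]
ft_force: [-0.4, -0.0, -2.6]
width: 0.0334
grip_force: 30.0
```

Call:
{"fn": "play_rows", "kwargs": {
  "increments": "0 0 0 0 0 0.002 0;0 0 0 0 0 0.003 0;0 0 0 0 0 0.003 0"
}}

```text
time: 19.0
ee_pos: [0.5533, -0.0087, 0.1375]
eef_rot: [0.992, 0.124, -0.0, 0.0]
ft_force: [1.0, 0.2, -2.9]
width: 0.0338
grip_force: 30.0
```

Call:
{"fn": "play_rows", "kwargs": {
  "increments": "0 0 0 0 0 0.001 0;0 0 0 0 0 0.002 0;0 0 0 0 0 0.002 0"
}}

```text
time: 19.3
ee_pos: [0.5535, -0.0091, 0.1356]
eef_rot: [0.992, 0.124, 0.0, 0.0]
ft_force: [-0.4, -0.6, -3.1]
width: 0.0334
grip_force: 30.0
```

Call:
{"fn": "play_rows", "kwargs": {
  "increments": "0 0 0 0 0 0.001 0;0 0 0 0 0 0.0015 0;0 0 0 0 0 0.0015 0"
}}

```text
time: 19.6
ee_pos: [0.5541, -0.0091, 0.1355]
eef_rot: [0.992, 0.123, 0.001, 0.0]
ft_force: [-2.6, -2.2, 10.0]
width: 0.0334
grip_force: 30.0
```

Contact at 10 N, so I'll release it and retreat upwards.

Call:
{"fn": "play_rows", "kwargs": {
  "increments": "0 0 0 0 0 -0.001 0;0 0 0 0 0 -0.001 1;0 0 0 0 0 -0.001 1;0 0 0 0 0 -0.001 1;0 0 0 0 0 -0.001 1;0 0 0 0 0 -0.001 1;0 0 0 0 0 -0.04 1;0 0 0 0 0 -0.09 1"
}}

```text
time: 20.4
ee_pos: [0.552, -0.0092, 0.2232]
eef_rot: [0.992, 0.124, -0.002, -0.001]
ft_force: [2.2, -0.5, -0.0]
width: 0.0814
grip_force: 0.0
```

Call:
{"fn": "play_rows", "kwargs": {
  "increments": "0 0 0 -0.04 0 -0.02 1;0 0 0 -0.08 0 -0.03 1;0 0 0 -0.12 0 -0.03 1;0 0 0 -0.13 0 -0.03 1;0 0 0 -0.13 0 -0.03 1;0 0 0 -0.13 0 -0.03 1"
}}

```text
time: 21.0
ee_pos: [0.4282, -0.0408, 0.2542]
eef_rot: [0.992, 0.124, 0.0, 0.0]
ft_force: [0.3, 0.3, 0.5]
width: 0.0873
grip_force: 0.0
```

Run:
```python
from h import *
go(.5,0,.26)
S=camera("scene");T=camera("top")
f=lambda i:cv2.convertScaleAbs(cv2.resize(i[:,:,::-1],None,fx=5,fy=5,interpolation=cv2.INTER_CUBIC),alpha=1.8)
cv2.imwrite("pics/c8.png",f(S["color"][150:260,260:380]))
m=(cv2.cvtColor(S["color"],cv2.COLOR_RGB2GRAY)<48).astype(np.uint8)
for k in blobs(m,(318,160,345,232),30):print(cv2.boundingRect(k),cv2.minAreaRect(k))
```

```text
t 21.0 yaw 14.21 pos [ 0.4282 -0.0408  0.2542] rotvec [ 0.0004 -0.0007 -0.    ] shift [ 0.0797 -0.0219 -0.0058] q [ 0.72 -0.1  -0.67  1.86 -0.07  1.36 -1.26] F [0.3 0.3 0.5] w 0.0873
(319, 169, 14, 42) ((325.65875244140625, 189.50723266601562), (12.350883483886719, 41.27556228637695), 2.6025619506835938)
(322, 216, 14, 12) ((328.1896667480469, 222.22412109375), (8.356289863586426, 14.298541069030762), 68.19859313964844)
```

View pics/c8.png

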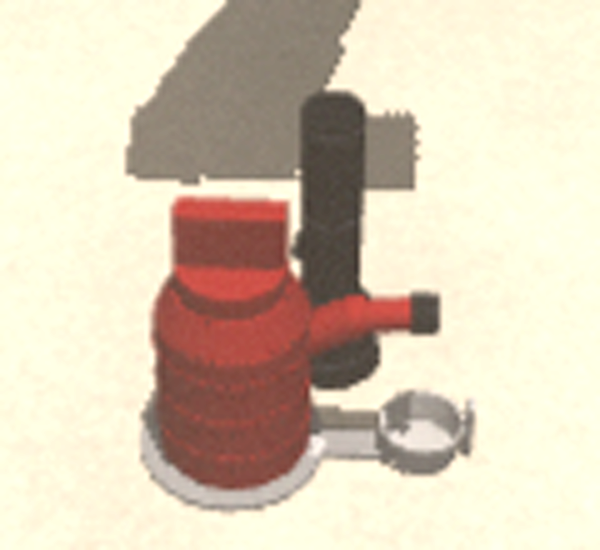

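The torch is upright with its base at (345,385), the same pixels as at the start. The canister stands on its plate with the spout over the cup and its tip at (425,312). Handing in.

```bash
python3 -c "
from bench import *
print(close_job())"
```

```text
the job is handed in; nothing more can be done
None
```

I've handed the job in after about 21 s, and no verdict came back: my last measurements put the spout tip about 3 mm from the cup's middle and pointing at the fin, the canister about 1 mm off its plate's centre, and the torch upright and released within a few mm of its mat's middle.

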